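Let the lid of the pebble bin down on the finger backs

ROBOT

A 6-joint arm with a two-finger parallel gripper is mounted at the origin on the work surface. World frame = base frame: x ahead of the robot, y to its left, z up, the work surface at z = 0. Lengths are in mm, angles in rad, forces in N, time in s.
With the tool pointing down it reaches from about 400 to 825 mm from the base axis. Payload 7 kg.
Tool frame: the origin (TCP) lies at the very end of the fingers, on their centre line; the grasp point (between the pads) lies 19 mm behind it; z points along the fingers, y is the direction in which the jaws open and shut (so a half turn about z gives the same grasp; the last joint's range is limited). The gripper opens to 88 mm and grips with 3 to 60 N. Pads are 19 mm wide; open, the fingers measure 130 mm over their backs; the gripper's body (78 mm by 193 mm) begins 47 mm behind the grasp point.
Start: joints at [-0.885, 0.359, 0.012, 0, -1.224, -0.288], TCP at [261.461, -622.281, 226.561] pointing down, gripper open.
Joint ranges: [-3.07, 3.07], [-1.43, 2.12], [-1.02, 1.25], [-3.03, 1.67], [-3.05, -0], [-3.03, 3.03]. Speed limits (rad/s): [2.39, 2.39, 3.01, 3.14, 3.14, 3.14].

INTERFACE

Orientations are given as a unit quaternion [x, y, z, w].
In Python, from plant import bot gives the robot as it stands. Calls block until the motion is done:
- bot.move_ptp(position, orientation): joint-space move of the TCP to a pose.
- bot.line_to(position, velocity=150, ori=None): straight line of the TCP; ori=None keeps the orientation; velocity is the mean speed in mm/s.
- bot.move_joints(angles): joint-space move.
- bot.move_gripper(opening, force=None): finger opening in mm; force is the grip in N (None keeps the last); returns when the fingers have stopped.
- bot.pause(seconds).
- bot.solve_ik(position, orientation): joint angles nearest the present ones, or None.
- bot.read_state(): the state.
- bot.camera(name): name is "side" or "top"; returns the picture (480x640x3 uint8, red, green, blue); there is no depth.
- bot.get_calibration(name): a dict with "fx", "fy", "cx", "cy" (pixels), "distortion" ([k1, k2, p1, p2, k3] as OpenCV has them; the pictures are not rectified), "view" (4x4, takes a point from world to camera coordinates). Camera axes: x right, y up, looking along -z (the intrinsics and any distortion apply to the point x, -y, -z); pixel columns grow to the right and rows downward; lengths in mm; the calibration is good to about 2 mm. A picture is of the moment at which its call begins. get_calibration takes no time and is no camera call.
A pose or a line that the arm cannot do raises bot.Unreachable and nothing moves.
- bot.close_job(): hands the job in, once; it reports no verdict.
The state is a dict: "t": time; "joint_pos": joint angles; "qvel": joint speeds; "tau": joint torques, N m; "tcp_pos": TCP position; "eef_rot": TCP orientation; "contact_force": force on the tool from outside, world axes, zero at the start; "moment": the same for the moment, N m; "width": finger opening in mm.
Only numpy, scipy, OpenCV 4.12 (cv2) and the standard library are available. Lean on these libraries where they do the work, as an engineer would, in place of code of your own. Each camera call takes 0.05 s, during which the arm holds its last target.

TASK

The lid of the blue pebble bin stands propped half open on a thin steel stay at the right end of its front. Bring the fingers close under the front lip of the lid, push the stay aside out from under it with the outside of a finger so that the lid drops onto the backs of the fingers, and lower it on them until it is fully shut, gently, without letting it slam. Do not grip the lid or the stay, do not swing the lid further open or press on its top while it is open, and leave the barrel, jar, sieve and pebble alone.

Things in the scene. Friction and masses are not known exactly. Their poses are not given: they have to be found in the camera images.
- bin: Open-topped blue plastic bin, fixed to the bench, 160 mm deep (its x), 236 mm wide (its y), 130 mm high; origin at the centre of its underside. Its -x side is the front, turned towards the robot's right hand (the bin's yaw is 0.65 to 1.2 rad); its -y side is the right side for someone facing the front. The lid's hinge line runs along y, 80 mm behind the origin (x = +80 mm) and 130 mm up.
- lid (a joint): Angle of the lid (rad): 0 fully shut (level on the rim), growing as the front lip rises; about 0.6 while it rests on the stay. The lid is a 7 mm thick flat panel, 230 mm wide (y from -115 to +115 mm of the bin), clear in the middle with a blue rim, about 0.3 kg (0.7 to 1.4 times this). It swings freely: it falls shut as soon as nothing holds it.
- lip (a point): Middle of the lid's front lip, the centre line of a round bead of 10 mm diameter along the whole front edge, 215 mm from the hinge and 3 mm above the plane of the lid's underside. Axes: x towards the hinge, z out of the lid's top face. When shut, the lip overhangs the bin's front wall by 55 mm, with free space below it; when propped it is about 120 mm above the rim, almost over the front wall.
- stay (a joint): Angle of the stay (rad): 0 standing under the lid, growing as it swings out to the bin's right (-y), to 1.7 (lying over). A 10 mm steel rod, 60 g, pivoted at x = -88, y = -112, z = 110 mm of the bin, turning about the bin's x axis; it stands by friction. A side arm 80 mm above the pivot, with a small black ball, sticks out 47 mm to the right. Past about 0.25 rad it falls over by itself.
- stay_tip (a point): Centre of the 12 mm round tip of the stay, 128 mm above the pivot and leaning 17 mm inwards of it, under the lid about 15 mm behind the lip and 20 mm inside the lid's right edge at the start. 1 to 2 N sideways moves it; after about 25 mm it leaves the lid's edge and the lid falls.
- barrel: White rubber tumbling barrel, 92 mm across, 118 mm high, standing behind the bin; origin at the centre of its underside. Leave alone.
- jar: Squat amber glass jar, 68 mm across, 65 mm high, left of the bin; origin under its centre. Leave alone.
- sieve: Chrome sieve ring, 100 mm across, 30 mm high, lying in front of the bin's right corner; origin under its centre. Leave alone.
- pebble: Green jade pebble, 46 mm across, 23 mm high, behind the bin; origin under its centre. Leave alone.

How it is judged (in metres and radians):
On the way:
1. the stay has been pushed out from under the lid (past 0.5 rad) and the open lid (above 0.3 rad) rests on the fingers (value of joint stay above 0.5 rad and value of joint lid above 0.3 rad and contact force between the fingers and lid above 0.3 N), for 0.2 s.
At the end, for the whole second after the job is handed in: The lid is shut (within 0.03 rad) and at rest, the stay lies out to the side (past 0.5 rad), and barrel, jar, sieve and pebble are within 30 mm of where they stood (value of joint lid below 0.03 rad and velocity of joint lid between -0.05 and 0.05 rad/s and value of joint stay above 0.5 rad and distance of each of barrel, jar, sieve, pebble from where it was at the start of the episode below 0.03 m); the robot touches nothing.
It fails at once if the lid slams or is dropped: it moves shut faster than 1.2 rad/s below 0.35 rad (value of joint lid below 0.35 rad and velocity of joint lid below -1.2 rad/s).
It fails at once if the lid is gripped or pressed from above while open (more than 3 N on its top beyond 0.05 rad) (value of joint lid above 0.05 rad and contact force between the fingers and lid_c2 above 3 N).
It fails at once if the lid is swung further open (past 0.85 rad) (value of joint lid above 0.85 rad).
It fails at once if the stay is gripped or forced (more than 18 N) (contact force between the fingers and stay above 18 N).
It fails at once if barrel, jar, sieve or pebble is moved by more than 30 mm or lifted (not (distance of each of barrel, jar, sieve, pebble from where it was at the start of the episode below 0.03 m)).
It also fails if it takes over 48 s, if anything falls off the work surface, if the arm or the gripper's body presses on something with over 40 N, if the wrist force passes 120 N, or if a joint passes its speed limit or range.

## Working session

There is one attempt and no reset: what is moved stays moved. The work goes in short steps, each a Python script; the robot and the scene stay as the last script left them, time stands still between calls to the robot, and variables do not carry over. Pictures are saved under pics/ and viewed, and the job is handed in when it is done.

```bash
ls; mkdir -p pics
python3 - <<'E'
from plant import bot
import cv2
for n in ("side","top"):
    im=bot.camera(n); cv2.imwrite(f"pics/{n}0.png",im[:,:,::-1])
    c=bot.get_calibration(n); print(n,{k:(v if k!="view" else [list(map(lambda a:round(float(a),4),r)) for r in v]) for k,v in c.items()})
print(bot.read_state())
E
```

```text
pics
side {'fx': 472.1145674883934, 'fy': 472.1145674883934, 'cx': 318.64926821130433, 'cy': 245.37537065938093, 'distortion': array([-0.0729971,  0.       ,  0.       ,  0.       ,  0.       ]), 'view': [[-0.9224, 0.3858, 0.0155, 490.0827], [-0.2944, -0.7288, 0.6182, 92.0737], [0.2498, 0.5657, 0.7859, -1061.6399], [0.0, 0.0, 0.0, 1.0]]}
top {'fx': 442.0399397698607, 'fy': 442.0399397698607, 'cx': 322.17471342785257, 'cy': 236.42274805040782, 'distortion': array([-0.06532875,  0.        ,  0.        ,  0.        ,  0.        ]), 'view': [[0.0274, -0.9996, 0.0056, 27.9212], [0.9943, 0.0279, 0.1027, -571.8729], [-0.1028, 0.0028, 0.9947, -1015.1995], [0.0, 0.0, 0.0, 1.0]]}
{'t': 0.1, 'joint_pos': array([-8.84894329e-01,  3.59299623e-01,  1.11358861e-02, -3.04598448e-04,
       -1.22408581e+00, -2.88099969e-01]), 'qvel': array([ 1.46351077e-05, -2.39251449e-03,  1.28475778e-03,  7.59097682e-04,
       -1.01768607e-03,  5.00411335e-04]), 'tau': array([-3.94386749e-03, -5.84162951e+01,  2.93747771e+01,  7.01545537e+00,
        1.01248693e-02, -7.91937191e-05]), 'tcp_pos': array([ 261.29189936, -621.89735404,  225.72084273]), 'eef_rot': array([-1.97541244e-01,  9.80294297e-01,  7.09150055e-04, -2.13487227e-04]), 'contact_force': array([-0.09555169,  0.35955173, -0.63640306]), 'moment': array([ 0.01776027, -0.03739534, -0.02186442]), 'width': 87.20286154474653}
```

View pics/side0.png

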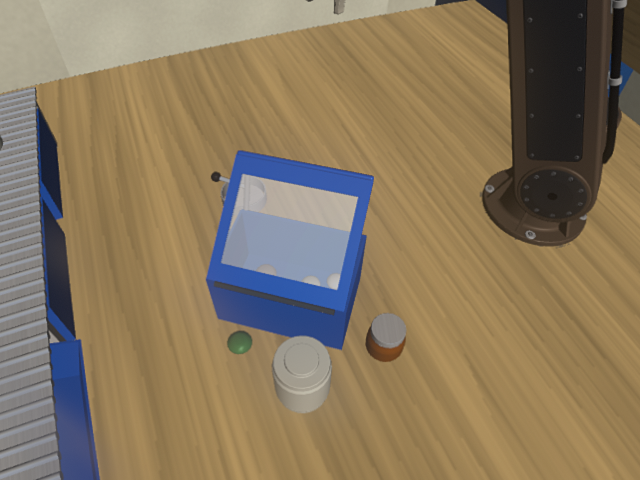

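View pics/top0.png

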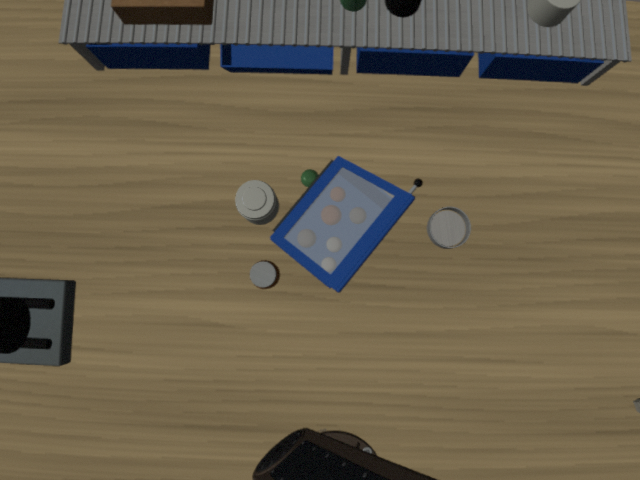

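The side view shows the bin from behind: lip ends at about (238,152) and (373,177), ball at (216,177). In the top view the lip ends are at about (413,198) and (337,290), the ball at (418,183). I'll zoom in to refine these.

Run:
```python
import cv2,numpy as np
a=cv2.imread("pics/side0.png")[130:360,190:420]; b=cv2.imread("pics/top0.png")[140:310,230:480]
cv2.imwrite("pics/side0z.png",cv2.resize(a,(800*230//230*3//4,600),interpolation=cv2.INTER_CUBIC))
cv2.imwrite("pics/top0z.png",cv2.resize(np.clip(b.astype(int)*2,0,255).astype(np.uint8),(750,510),interpolation=cv2.INTER_CUBIC))
for n in("side","top"):
    im=cv2.imread(f"pics/{n}0.png");h=cv2.cvtColor(im,cv2.COLOR_BGR2HSV)
    m=cv2.inRange(h,(108,150,40),(125,255,255))
    cs,_=cv2.findContours(m,cv2.RETR_EXTERNAL,cv2.CHAIN_APPROX_NONE)
    for c in cs:
        if cv2.contourArea(c)>1500:
            x,y,w,hh=cv2.boundingRect(c)
            print(n,(x,y,w,hh),cv2.approxPolyDP(c,5,True).reshape(-1,2).tolist())
    k=cv2.inRange(h,(0,0,0),(180,255,45))
    cs,_=cv2.findContours(k,cv2.RETR_EXTERNAL,cv2.CHAIN_APPROX_NONE)
    for c in cs:
        (x,y),r=cv2.minEnclosingCircle(c)
        if 2<r<9 and 190<x<480 and 100<y<260: print(n,"ball",x,y,r)
```

```text
side (44, 259, 47, 167) [[45, 259], [48, 319], [67, 340], [50, 344], [54, 394], [83, 415], [80, 361], [90, 425], [79, 340], [49, 306]]
side (207, 151, 166, 198) [[239, 151], [207, 279], [333, 308], [333, 316], [223, 290], [254, 321], [250, 325], [311, 335], [341, 348], [372, 177]]
top (271, 157, 143, 135) [[339, 157], [271, 236], [338, 291], [413, 199]]
top (221, 44, 112, 27) [[221, 45], [223, 67], [331, 69], [332, 47], [231, 44], [227, 65]]
top ball 261.0 222.0 3.0000998973846436
top ball 417.75 182.5 3.7166171073913574
```

View pics/side0z.png

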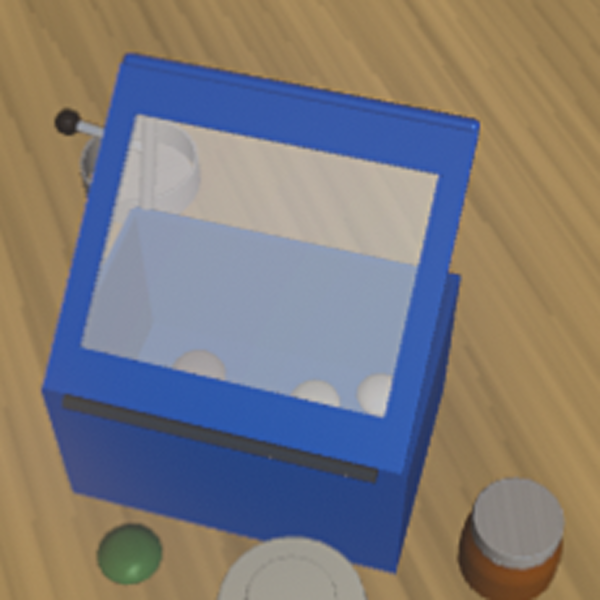

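View pics/top0z.png

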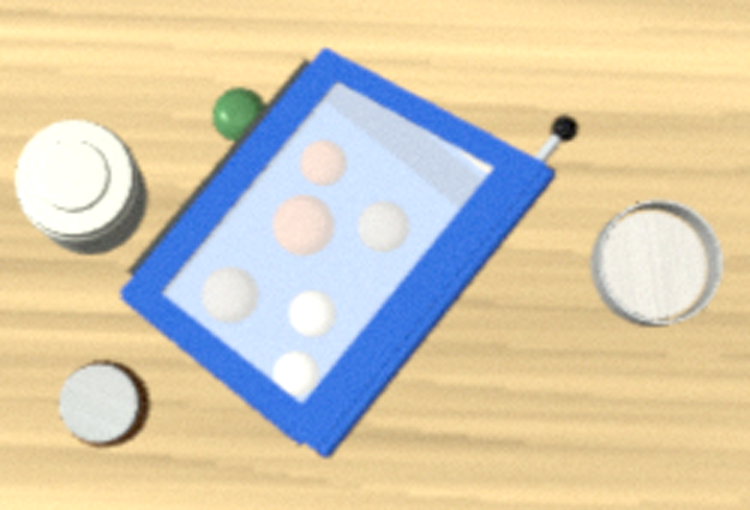

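```bash
cat > h.py <<'E'
import numpy as np,cv2
from plant import bot
def ray(n,uv):
    c=bot.get_calibration(n);K=np.array([[c["fx"],0,c["cx"]],[0,c["fy"],c["cy"]],[0,0,1.]])
    x,y=cv2.undistortPoints(np.array([[uv]],float),K,np.array(c["distortion"],float))[0,0]
    V=np.array(c["view"]);R=V[:3,:3];d=R.T@np.array([x,-y,-1.]);o=-R.T@V[:3,3]
    return o,d/np.linalg.norm(d)
def tri(us,ut):
    (o1,d1),(o2,d2)=ray("side",us),ray("top",ut)
    A=np.stack([d1,-d2],1);s=np.linalg.lstsq(A,o2-o1,rcond=None)[0]
    a,b=o1+s[0]*d1,o2+s[1]*d2
    return (a+b)/2,np.linalg.norm(a-b)
def onplane(n,uv,z):
    o,d=ray(n,uv);return o+d*(z-o[2])/d[2]
def proj(n,P):
    c=bot.get_calibration(n);K=np.array([[c["fx"],0,c["cx"]],[0,c["fy"],c["cy"]],[0,0,1.]])
    V=np.array(c["view"]);q=np.atleast_2d(P)@V[:3,:3].T+V[:3,3];q=q*[1,-1,-1]
    return cv2.projectPoints(q,np.zeros(3),np.zeros(3),K,np.array(c["distortion"],float))[0][:,0]
E
python3 - <<'E'
from h import *
pts={"lipR":((238.7,151.1),(414.3,197.3)),"lipL":((373.6,176.8),(338.3,292)),"hinR":((206.5,279.5),(338.3,156.3)),"hinL":((345.2,310.5),(271.3,237.7)),"ball":((215.7,176.8),(417.9,182.6))}
P={k:tri(*v) for k,v in pts.items()}
for k,v in P.items(): print(k,v[0].round(1),round(v[1],1))
P={k:v[0] for k,v in P.items()}
for a,b in(("lipR","lipL"),("hinR","hinL")):
    d=P[b]-P[a];print(a,np.linalg.norm(d),"yaw",np.arctan2(d[1],d[0])-np.pi/2)
d=(P["lipR"]+P["lipL"]-P["hinR"]-P["hinL"])/2;print(np.linalg.norm(d),"yaw",np.arctan2(-d[1],-d[0]),"lid",np.arcsin(d[2]/np.linalg.norm(d)))
for n,uv,z in(("sieve top",(448,228),30),("jar",(263,275),65),("barrel",(257,200),118)): print(n,onplane("top",uv,z).round())
E
```

```text
lipR [ 626.4 -126.7  252.8] 0.4
lipL [446.3  12.  253.1] 0.2
hinR [737.8  13.6 128.1] 0.5
hinL [553.7 152.9 131.3] 2.0
ball [ 669.4 -147.   191.8] 0.1
lipR 227.29175840738154 yaw 0.914640521689785
hinR 230.889148071036 yaw 0.9229345436137812
216.61848319578323 yaw 0.9093110727639124 lid 0.6051826922778604
sieve top [ 599. -255.   30.]
jar [476. 175.  65.]
barrel [638. 188. 118.]
```

```bash
cat >> h.py <<'E'
from scipy.spatial.transform import Rotation as Rn
B=np.array([596.2,20.2]);YAW=.915;T=.65
cx,sx=np.cos(YAW),np.sin(YAW)
def w(p): x,y,z=p; return np.array([B[0]+cx*x-sx*y,B[1]+sx*x+cx*y,z])
def tobin(P): d=np.asarray(P)[:2]-B; return np.array([cx*d[0]+sx*d[1],-sx*d[0]+cx*d[1],P[2]])
def ori(t=T,f=1):
    z=np.array([cx*np.cos(t),sx*np.cos(t),-np.sin(t)]);y=f*np.array([-sx,cx,0]);x=np.cross(y,z)
    return Rn.from_matrix(np.stack([x,y,z],1)).as_quat()
def lip(th): return np.array([80-215*np.cos(th)+3*np.sin(th),130+215*np.sin(th)+3*np.cos(th)])
def tcp(th,g,s,y,t=T):
    p=lip(th)-g*np.array([np.sin(t),np.cos(t)])+s*np.array([np.cos(t),-np.sin(t)])
    return w((p[0],y,p[1]))
E
python3 - <<'E'
from h import *
for t in(.65,.8):
  for f in(1,-1):
    for nm,a in(("pre",(.605,21,-90,-15)),("under",(.605,21,40,-15)),("swept",(.605,21,40,-65)),("low",(0,15,40,0)),("end",(-.1,15,40,0)),("out",(-.1,15,-80,0))):
      p=tcp(*a,t=t);q=bot.solve_ik(p,ori(t,f));print(t,f,nm,p.round(),None if q is None else np.round(q,2))
E
```

```text
0.65 1 pre [ 499. -131.  293.] [-0.63  0.11 -0.16 -0.94 -1.39  0.21]
0.65 1 under [562. -49. 214.] [-0.44  0.19 -0.25 -1.02 -1.14  0.25]
0.65 1 swept [601. -80. 214.] [-0.46  0.27 -0.15 -1.01 -1.17  0.23]
0.65 1 low [528. -69.  97.] [-0.54  0.37 -0.35 -1.11 -1.09  0.56]
0.65 1 end [528. -68.  75.] [-0.55  0.41 -0.36 -1.13 -1.07  0.61]
0.65 1 out [ 470. -144.  148.] [-0.71  0.3  -0.31 -0.99 -1.25  0.53]
0.65 -1 pre [ 499. -131.  293.] [-0.63  0.11 -0.16 -0.94 -1.39 -2.94]
0.65 -1 under [562. -49. 214.] [-0.44  0.19 -0.25 -1.02 -1.14 -2.89]
0.65 -1 swept [601. -80. 214.] [-0.46  0.27 -0.15 -1.01 -1.17 -2.91]
0.65 -1 low [528. -69.  97.] [-0.54  0.37 -0.35 -1.11 -1.09 -2.58]
0.65 -1 end [528. -68.  75.] [-0.55  0.41 -0.36 -1.13 -1.07 -2.53]
0.65 -1 out [ 470. -144.  148.] [-0.71  0.3  -0.31 -0.99 -1.25 -2.61]
0.8 1 pre [ 503. -126.  305.] [-0.49  0.05 -0.14 -0.79 -1.31  0.02]
0.8 1 under [558. -54. 211.] [-0.32  0.14 -0.25 -0.85 -1.06  0.05]
0.8 1 swept [598. -85. 211.] [-0.35  0.22 -0.15 -0.84 -1.09  0.06]
0.8 1 low [524. -73.  94.] [-0.42  0.3  -0.36 -0.97 -0.97  0.37]
0.8 1 end [525. -73.  72.] [-0.43  0.34 -0.37 -0.99 -0.95  0.42]
0.8 1 out [ 474. -139.  158.] [-0.57  0.21 -0.32 -0.87 -1.15  0.33]
0.8 -1 pre [ 503. -126.  305.] None
0.8 -1 under [558. -54. 211.] None
0.8 -1 swept [598. -85. 211.] None
0.8 -1 low [524. -73.  94.] [-0.42  0.3  -0.36 -0.97 -0.97 -2.78]
0.8 -1 end [525. -73.  72.] [-0.43  0.34 -0.37 -0.99 -0.95 -2.72]
0.8 -1 out [ 474. -139.  158.] [-0.57  0.21 -0.32 -0.87 -1.15 -2.81]
```

Run:
```python
from h import *
bot.move_ptp(tcp(.605,24,-70,-15),ori())
s=bot.read_state();print(s["t"],tobin(s["tcp_pos"]).round(1),tobin(tcp(.605,24,-70,-15)).round(1),s["contact_force"].round(2),s["width"])
bot.pause(.3);s=bot.read_state();print(tobin(s["tcp_pos"]).round(1),s["contact_force"].round(2))
for n in("side","top"): cv2.imwrite(f"pics/{n}1.png",bot.camera(n)[:,:,::-1])
```

```text
2.075 [-165.9  -15.3  277.8] [-165.4  -15.   278. ] [-0.33 -0.36 -0.2 ] 87.34355451524738
[-165.6  -15.1  277.9] [ 0.5  -0.4  -0.62]
```

View pics/side1.png

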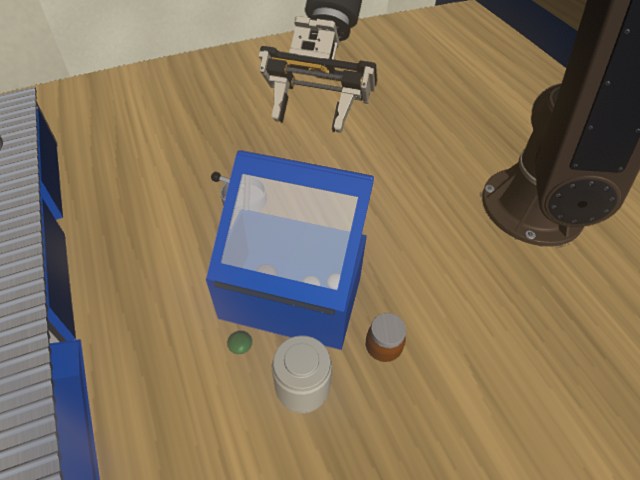

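View pics/top1.png

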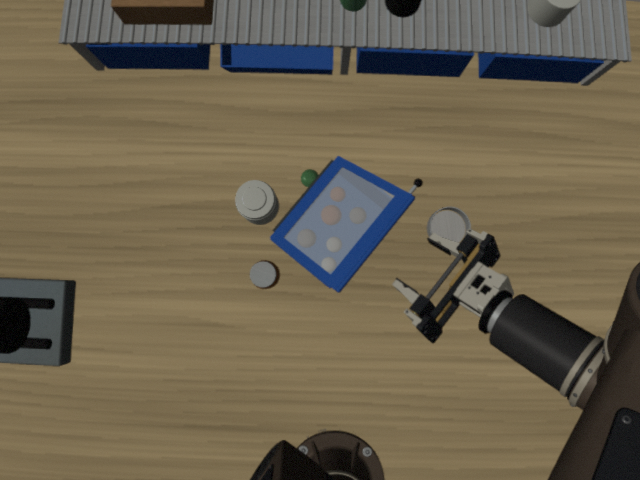

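The gripper is in front of the lip (fingertips at about (278,120) and (338,128) in the side view, between lid and arm), lined up with the lid; the scene is unchanged. Next I move under the lip.

Run:
```python
from h import *
bot.line_to(tcp(.605,24,0,-15),100); s=bot.read_state();print(s["contact_force"].round(2))
bot.line_to(tcp(.605,24,40,-15),50);bot.pause(.2)
s=bot.read_state();print(s["t"],tobin(s["tcp_pos"]).round(1),s["contact_force"].round(2),tobin(tcp(.605,24,40,-15)).round(1))
for n in("side","top"):
    im=bot.camera(n)[:,:,::-1]
    z=im[70:300,180:420] if n=="side" else im[130:330,230:480]
    cv2.imwrite(f"pics/{n}2.png",cv2.resize(np.clip(z*1.3,0,255).astype(np.uint8),None,fx=2.5,fy=2.5,interpolation=cv2.INTER_CUBIC))
```

```text
[-0.48  0.64  0.41]
4.475 [-78.  -15.1 211.6] [0.57 0.46 0.35] [-77.8 -15.  211.4]
```

View pics/side2.png

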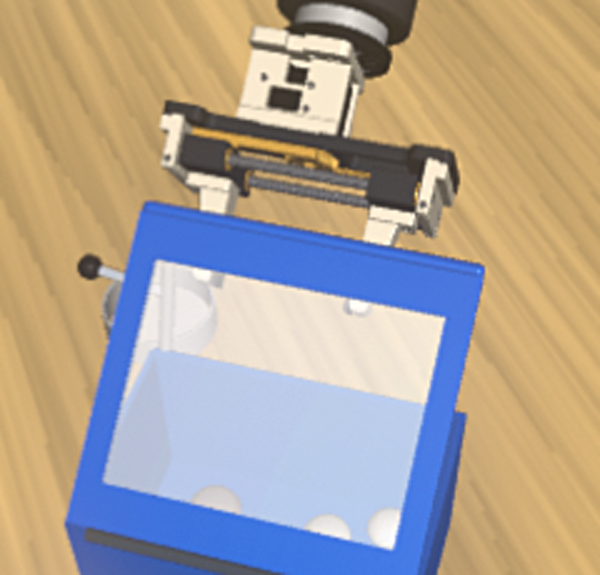

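View pics/top2.png

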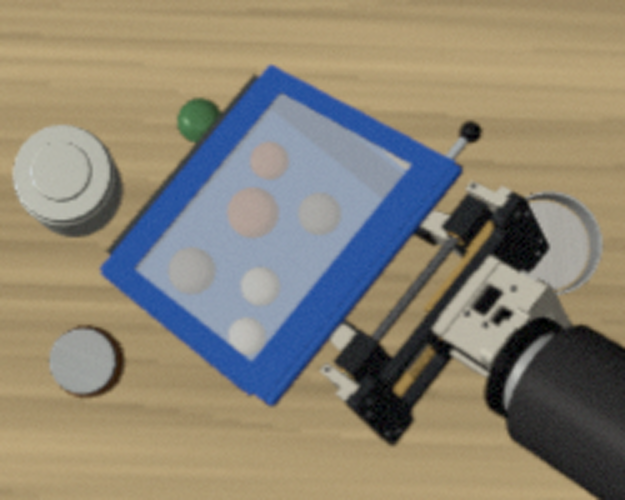

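Both fingertips show through the clear panel, at (205,275) and (355,305), and the right one sits just inside the stay (around x≈168). No contact yet. I'll close the gap slightly and sweep.

Run:
```python
from h import *
bot.line_to(tcp(.605,20.5,40,-15),40)
for y in range(-20,-66,-5):
    bot.line_to(tcp(.605,20.5,40,y),35)
    s=bot.read_state();f=s["contact_force"];fb=[cx*f[0]+sx*f[1],-sx*f[0]+cx*f[1],f[2]]
    print(y,round(s["t"],2),tobin(s["tcp_pos"]).round(1),np.round(fb,2))
bot.pause(.4);s=bot.read_state();f=s["contact_force"];print(f.round(2))
for n in("side","top"):
    im=bot.camera(n)[:,:,::-1]
    z=im[70:300,180:420] if n=="side" else im[130:330,230:480]
    cv2.imwrite(f"pics/{n}3.png",cv2.resize(np.clip(z*1.3,0,255).astype(np.uint8),None,fx=2.5,fy=2.5,interpolation=cv2.INTER_CUBIC))
```

```text
-20 5.12 [-75.7 -20.2 214.1] [ 0.1   0.49 -0.57]
-25 5.41 [-75.7 -25.2 214.1] [-0.53 -0.34 -0.29]
-30 5.7 [-75.7 -30.2 214.2] [-0.97  0.67 -0.2 ]
-35 5.99 [-75.7 -35.3 214.2] [-0.28  0.91 -0.96]
-40 6.28 [-75.7 -40.3 214.1] [ 0.46  0.77 -0.3 ]
-45 6.58 [-75.7 -45.3 214.2] [-0.05 -0.97 -0.04]
-50 6.87 [-75.9 -50.5 214. ] [-1.43 -1.21 -0.92]
-55 7.16 [-75.8 -55.3 214.1] [ 0.23 -0.25 -0.84]
-60 7.45 [-75.7 -60.4 214.2] [-0.94 -0.79 -1.36]
-65 7.74 [-75.7 -65.5 214.2] [-1.38 -2.1  -1.15]
[ 0.64 -0.49 -0.46]
```

View pics/side3.png

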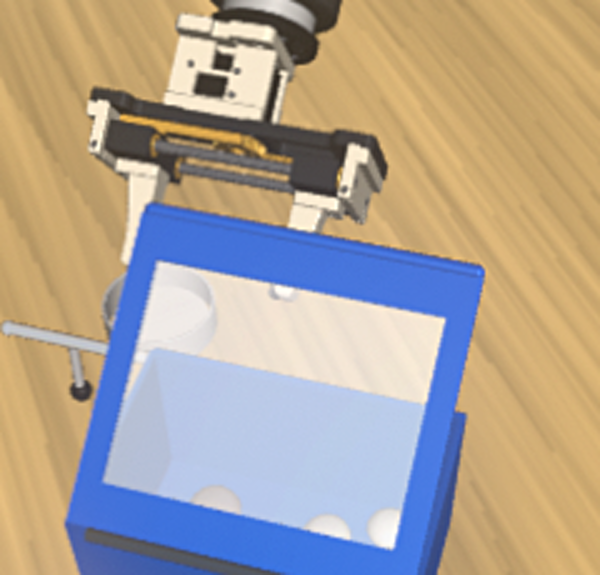

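View pics/top3.png

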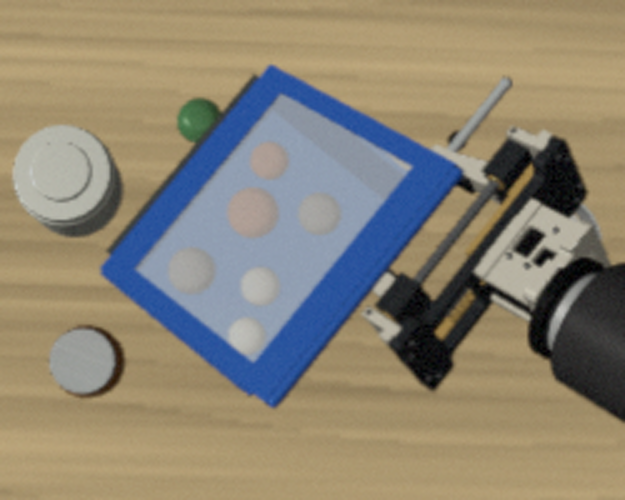

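The stay has swung right over: the rod lies out to the right, ending at (5,328) in the side crop. The lid is still open on the fingers. I'll slide to mid-lid and lower along the lip's arc.

Run:
```python
from h import *
def rep(k):
    s=bot.read_state();f=s["contact_force"];fb=[cx*f[0]+sx*f[1],-sx*f[0]+cx*f[1],f[2]]
    print(k,round(s["t"],2),tobin(s["tcp_pos"]).round(1),np.round(fb,2))
bot.line_to(tcp(.605,20.5,40,-10),40);rep("slid")
for th in np.arange(.5,.09,-.1):
    bot.line_to(tcp(th,20.5,40,-10),40);rep(round(th,2))
for n in("side","top"):
    im=bot.camera(n)[:,:,::-1]
    z=im[70:300,180:420] if n=="side" else im[130:330,230:480]
    cv2.imwrite(f"pics/{n}4.png",cv2.resize(np.clip(z*1.3,0,255).astype(np.uint8),None,fx=2.5,fy=2.5,interpolation=cv2.INTER_CUBIC))
```

```text
slid 9.77 [-75.8 -10.  214.1] [-2.26  0.34 -0.71]
0.5 10.48 [-87.8  -9.9 195.1] [-0.    0.98 -1.22]
0.4 11.17 [-97.6  -9.9 175.8] [-1.05  1.22 -0.7 ]
0.3 11.85 [-105.2   -9.9  155.7] [-1.    0.99 -1.61]
0.2 12.53 [-110.8  -10.   135. ] [-0.82  0.89 -1.62]
0.1 13.22 [-114.3  -10.   113.7] [-0.99  0.77 -1.11]
```

View pics/side4.png

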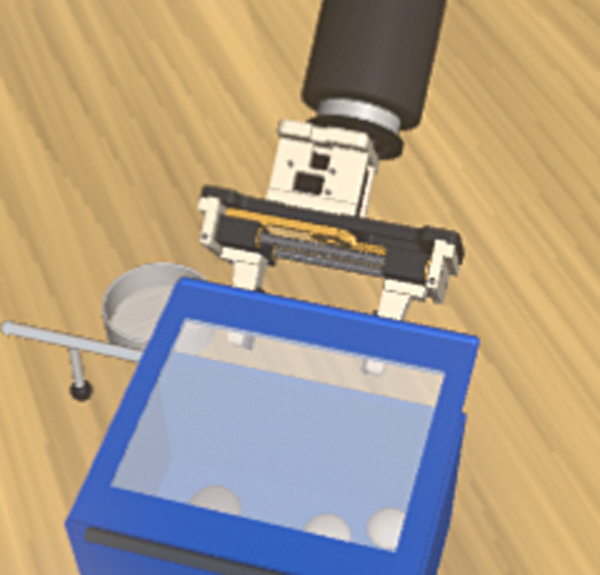

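View pics/top4.png

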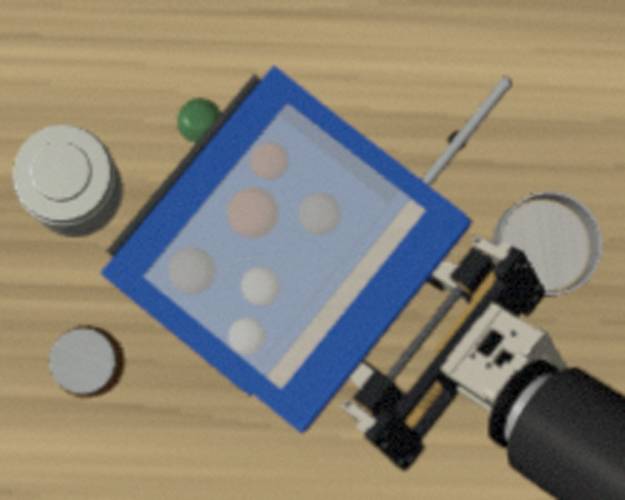

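The lid has come down on the fingers, nearly shut: lip line from (185,283) to (478,340) in the side crop. Next I finish lowering, drop clear below the lip and withdraw.

Run:
```python
from h import *
def rep(k):
    s=bot.read_state();f=s["contact_force"];fb=[cx*f[0]+sx*f[1],-sx*f[0]+cx*f[1],f[2]]
    print(k,round(s["t"],2),tobin(s["tcp_pos"]).round(1),np.round(fb,2))
for th in (.05,0,-.05,-.1):
    bot.line_to(tcp(th,20.5,40,-10),25);rep(th)
p=tobin(tcp(-.1,20.5,40,-10))
bot.line_to(w(p+[-110,0,0]),60);rep("out")
bot.line_to(w(p+[-130,0,120]),120);bot.pause(.3);rep("up")
for n in("side","top"):
    im=bot.camera(n)[:,:,::-1];cv2.imwrite(f"pics/{n}5f.png",im)
    z=im[120:360,180:420] if n=="side" else im[130:330,230:480]
    cv2.imwrite(f"pics/{n}5.png",cv2.resize(np.clip(z*1.3,0,255).astype(np.uint8),None,fx=2.5,fy=2.5,interpolation=cv2.INTER_CUBIC))
```

```text
0.05 13.9 [-115.1  -10.   103.1] [-0.51  0.77 -1.86]
0 14.48 [-115.5  -10.1   92.5] [-0.68 -0.28 -0.03]
-0.05 15.07 [-115.5  -10.    81.6] [-0.39  0.64  0.39]
-0.1 15.65 [-114.8   -9.9   70.8] [-0.71  0.58 -0.31]
out 17.63 [-224.5   -9.9   71. ] [-0.59 -1.03  0.08]
up 19.1 [-244.7   -9.9  190.5] [0.39 0.22 0.23]
```

View pics/side5.png

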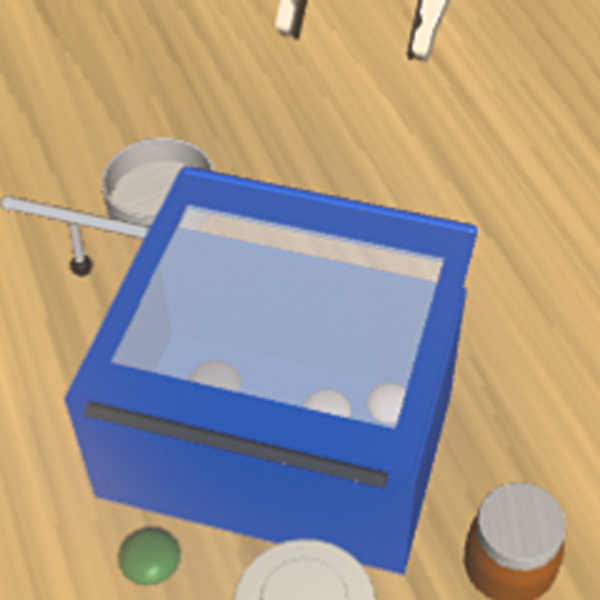

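View pics/top5.png

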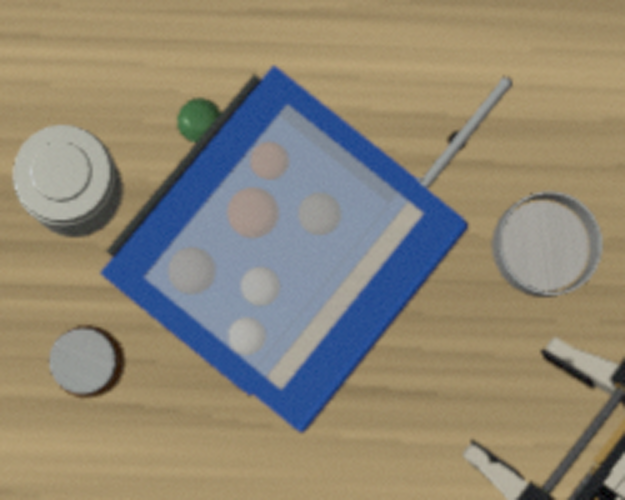

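Run:
```python
from h import *
for a,b in(((252.4,187.4),(416.8,220)),((370.2,210.6),(350.8,302.4))):
    P,e=tri(a,b);q=tobin(P);print(q.round(1),e,"lid",np.arcsin((q[2]-137)/215))
P=w((-135,115,138));Q=w((-135,-115,138));print(proj("side",[P,Q]),proj("top",[P,Q]))
```

```text
[-138.1 -114.7  129.3] 2.270089371974092 lid -0.03587976192171198
[-137.6  113.   131.9] 0.1822853317989942 lid -0.0239163452522394
[[371.37310403 209.5806196 ]
 [251.82536532 185.32853565]] [[349.45302248 302.429161  ]
 [416.88467383 217.9104851 ]]
```

Both lip ends are at rim height (129 to 132 mm) and 138 mm in front of the origin, which means the lid is shut. Handing in.

Run:
```python
from h import *
bot.close_job();print(bot.read_state()["t"])
```

```text
the job is handed in; nothing more can be done
the job is handed in; nothing more can be done
```

The lid is shut, the stay lies over to the right, and I handed the job in at about 19 s of the 48 s allowed. The interface gives no verdict, so this rests on my own checks.

**What I did:** I brought the open fingers in under the front lip, tilted 0.65 rad downwards. The outside of the right finger then pushed the stay away, and the lid settled a few millimetres onto the fingers. I slid to about mid-lid and lowered the lid along the lip's arc at 40 mm/s, then 25 mm/s near the end. Finally I dropped clear below the lip and withdrew.

**Last checks:**
- **Lid:** the lip ends triangulate to 129 and 132 mm high and 138 mm in front of the bin's origin. That works out to −0.02 to −0.04 rad; the lid can't go below 0, so I read it as shut within camera error of a few millimetres. One of the two lip points had a 2.3 mm mismatch between the cameras.
- **Forces:** the load on the fingers disappeared as the lid came level. The sampled force readings never went above about 2.6 N, and the noise was about 1 N, so the 1–2 N lid load was only weakly visible. That the lid rested on the fingers while open comes mainly from the pictures.
- **Other objects:** the barrel, jar, sieve and pebble look unmoved by eye, and the gripper is clear of everything.

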